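# Find the key that still snaps and put the tip weight away

## Robot

A 7-joint arm with a two-finger parallel gripper is mounted at the origin on the work surface. World frame = base frame: x ahead of the robot, y to its left, z up, the work surface at z = 0. Lengths are in m, angles in degrees, forces in N, time in s.
With the tool pointing down it reaches from about 0.425 to 0.825 m from the base axis. Payload 3.6 kg.
Tool frame: the origin (TCP) lies between the finger pads; the fingertips stand 17 mm ahead of it and the grasp point (between the pads) lies 2 mm behind it; x points along the fingers, y is the direction in which the jaws open and shut, and the axes are right-handed (so a half turn about x gives the same grasp; the last joint's range is limited). The gripper opens to 93 mm and grips with 3 to 60 N. Pads are 15 mm wide; open, the fingers measure 128 mm over their backs; the gripper's body (75 mm by 188 mm) begins 65 mm behind the grasp point.
Start: joints at [-74.857, 35.231, -0.722, 81.555, 0.464, 63.22, -2.315], TCP at [0.186, 0.623, 0.236] pointing down, gripper open.
Joint ranges: [-178.69, 178.69], [-17.37, 117.87], [-77.05, 75.6], [15.02, 138.74], [-78.02, 258.01], [0.78, 113.62], [-162.83, 162.83]. Speed limits (degrees/s): [159.86, 159.86, 180, 180, 180, 180, 180].

## Interface

Orientations are given as [roll, pitch, yaw] about the fixed x, y, z axes, in that order (R = Rz(yaw) Ry(pitch) Rx(roll)).
In Python, from station import manip gives the robot as it stands.
- The arm moves only by the tool carry_out, never from a script. Its argument "series" is a list of rows, each a list of 3 entries, a list of its own where there are three numbers: the gripper command: -1 is shut, 1 is fully open, values between are in proportion, then the shift along the tool's x, y, z in mm, then the turn, a rotation vector about the tool's x, y, z in degrees. In form: [[gripper, [dx, dy, dz], [wx, wy, wz]], ...]. A call has 1 to 12 rows; each row shifts and turns the commanded pose from where the row before left it, along the tool's axes as they then stand; what a row does not reach is not made up. A row lasts 1/8 s, in which the tool goes at most 62.5 mm and 10.7 degrees, less where a joint would pass 70% of its speed; a pose out of reach is approached as far as the arm can. A call is refused whole if a number of a shift passes 62.5 or a number of a turn 10.7, either way. A call with a gripper value outside its range is refused whole. The fingers move at their own pace and stop on an object; "force" is the grip in N (left out, the last holds). Time passes only in rows, so rows that do not move let the fingers close. It gives the time, the measured TCP pose, the force and the opening at its end, in the units of the state.
- manip.get_state(): the state, without advancing time (a new reading comes with each control period).
- manip.snapshot(name): name is "scene" or "side" or "wrist"; returns the picture (400x640x3 uint8, red, green, blue); there is no depth.
- manip.calibration(name): a dict with "K" (3x3 intrinsics, pixels), "eye" and "orientation" of the camera in the world. Camera axes: x right, y up, looking along -z (the intrinsics and any distortion apply to the point x, -y, -z); pixel columns grow to the right and rows downward; lengths in m; the calibration is good to about 2 mm. A picture is of the moment at which its call begins: read the wrist's pose just before it. calibration takes no time and is no camera call; for the wrist camera it gives the pose at the moment of the call.
- manip.finish_job(): hands the job in, once; it reports no verdict.
The state is a dict: "time_s": time; "joint_pos": joint angles; "qd": joint speeds; "effort": joint torques, N m; "tcp_pos": TCP position; "ee_rot": TCP orientation; "ft_force": force on the tool from outside, world axes, zero at the start; "torque": the same for the moment, N m; "gripper_width": finger opening in m.
Only numpy, scipy, OpenCV 4.12 (cv2) and the standard library are available. Lean on these libraries where they do the work, as an engineer would, in place of code of your own. Each camera call takes 0.05 s, during which the arm holds its last target.

## Task

Only one of the three push keys on the tip-weight keeper still snaps over and opens its shutter; the other two have gone soft. Try the keys by pressing gently with empty fingers (never push them with more than 15 N) until you feel one snap over and the shutter slides open, then gently stand the zinc tip weight, head down, in the open well and let go of it. Do not move the shutter by hand, and leave the grip and the ferrule where they are.

Things in the scene. Friction and masses are not known exactly. Their poses are not given: they have to be found in the camera images.
- keeper: grey steel box fixed on the bench, 170 mm (its x) by 230 mm (its y) by 50 mm high; origin at the centre of its underside, z up, x away from the robot at yaw 0. On its top deck: along the edge nearer the robot three like push keys in a row, 65 mm apart; behind them (greater x) a square well under a shutter. Which key is good changes each time and cannot be seen.
- seat_left (a point): point on the flat deck on the axis of the left (keeper's +y) key; axes as the keeper's. Each key: flat round white cap 26 mm across in a fixed 35 mm sleeve, cap top 12 mm above the sleeve rim. Sleeves sit unevenly: each cap top stands 14 to 34 mm above this point, differently per key, so find it by touch. Travel 4 to 6 mm to a solid stop.
- seat_middle (a point): the like point for the middle key. The good key stiffens evenly from 0.7 N to about 6 N at about 2.5 mm, then suddenly gives way: the force drops to nothing, the cap runs down by itself to stay about 3 mm down, and the shutter opens.
- seat_right (a point): the like point for the right (keeper's -y) key. A soft key only grows evenly from 0.7 N to about 3 N at its 4 mm stop, where it turns solid, and comes back up. Keys are harmed by more than 15 N.
- well (a point): centre of the floor of the square well in the keeper's deck, 32 by 32 mm, 12 mm deep (this point lies 12 mm below the deck); axes as the keeper's. While the shutter is shut it is covered.
- shutter (a joint): the aluminium shutter, a plate 46 by 46 mm nearly flush with the deck (1 mm above it), that slides along the keeper's +y: 0 = shut over the well, 0.045 = fully open (m). Sprung shut until the good key snaps over; then it stays open. It is not to be moved by hand.
- weight_mid (a point): zinc shaft tip weight, standing upright on its wider head: head 22 mm across and 8 mm thick at the bottom, above it a plain stem 13 mm across, 60 mm tall in all, about 55 g. This point is on its axis half-way up (30 mm above its underside); z up along the axis. In the 12 mm deep well, grip the upper half of the stem so the fingers clear the deck.
- grip_mid (a point): bystander: lime rubber club grip lying on the bench, 264 mm long along its x, up to 32 mm thick; point at its centre
- ferrule_mid (a point): bystander: black plastic ferrule standing on the bench, 15 mm across, 28 mm tall; point at its centre
There are look-alikes about, which are no part of the job. What is shaped like the part that bears weight_mid but turquoise is not meant.

How it is judged:
By the outcome, as a careful person would: the job done as asked, in the order asked, and still so for the second after the job is handed in, with the robot touching nothing.
It also fails if it takes over 72 s, if anything falls off the work surface, if the arm or the gripper's body presses on something with over 40 N, if the wrist force passes 120 N, or if a joint passes its speed limit or range.

## Working session

There is one attempt and no reset: what is moved stays moved. The work goes in short steps, Python scripts to look and compute and a tool call to move; the robot and the scene stay as the last step left them, time stands still between calls to the robot, and variables do not carry over. Pictures are saved under pics/ and viewed, and the job is handed in when it is done.

Besides the shell and the picture viewer there is one more tool, called after "Emit:" as name([rows], argument=value, ...), one row to a line, values as JSON. carry_out: Moves the arm, as the interface text tells. Its arguments: {"type":"object","properties":{"series":{"type":"array","items":{"type":"array"}},"force":{"type":"number"}},"required":["series"]}

```bash
ls; mkdir -p pics; python3 - <<'E'
from station import manip
import cv2
s=manip.get_state(); print(s)
for n in ["scene","side","wrist"]:
    c=manip.calibration(n); print(n,c)
    cv2.imwrite(f"pics/{n}0.png",cv2.cvtColor(manip.snapshot(n),cv2.COLOR_RGB2BGR))
E
```

```text
pics
{'time_s': 0.0, 'joint_pos': array([-74.85657539,  35.29038506,  -0.72392291,  81.64177837,
         0.4674109 ,  63.21749731,  -2.31597665]), 'qd': array([-0.05177662, -0.00136509,  0.09896303, -0.05608823,  0.06037403,
        0.02379968, -0.02743409]), 'effort': array([-4.16390890e-05, -4.58937407e+01,  2.09263922e-01, -1.65744460e+01,
       -6.10748003e-02,  2.05684447e-02,  2.42748429e-04]), 'tcp_pos': array([0.18615044, 0.62199378, 0.23446557]), 'ee_rot': array([ -88.2661506 ,   89.85326363, -104.92295924]), 'ft_force': array([0.27733318, 0.51226968, 0.0080024 ]), 'torque': array([-0.00147398, -0.0438821 ,  0.02425059]), 'gripper_width': 0.09309721988533054}
scene {'K': array([[422.25276661,   0.        , 318.52412824],
       [  0.        , 422.25276661, 198.39970517],
       [  0.        ,   0.        ,   1.        ]]), 'eye': array([0.98161766, 0.55474717, 0.59448874]), 'orientation': array([ 48.106323  ,  -1.26442826, 137.25903406])}
side {'K': array([[495.83683479,   0.        , 319.09453847],
       [  0.        , 495.83683479, 196.71538804],
       [  0.        ,   0.        ,   1.        ]]), 'eye': array([ 0.20458474, -0.40668083,  0.87094064]), 'orientation': array([ 39.42922929,  -0.74078989, -35.44969966])}
wrist {'K': array([[294.44557139,   0.        , 322.75449981],
       [  0.        , 294.44557139, 202.10793657],
       [  0.        ,   0.        ,   1.        ]]), 'eye': array([0.11767192, 0.64314736, 0.38417198]), 'orientation': array([-14.78381475,   0.16602624,  73.31642416])}
```

View pics/scene0.png

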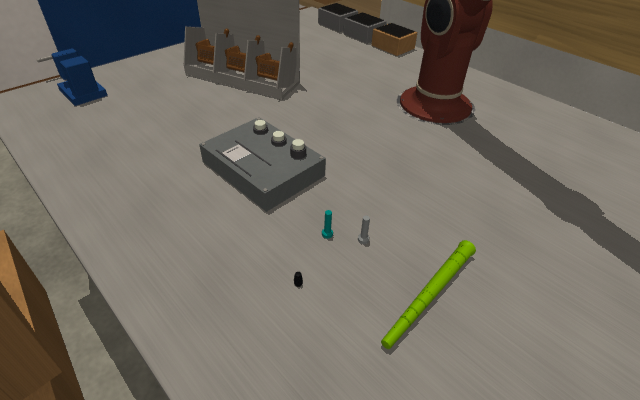

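View pics/side0.png

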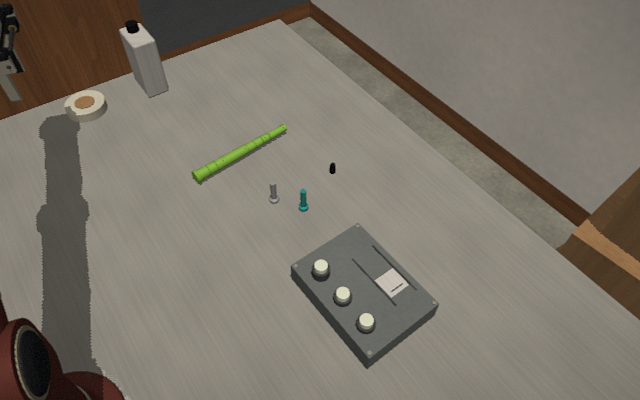

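View pics/wrist0.png

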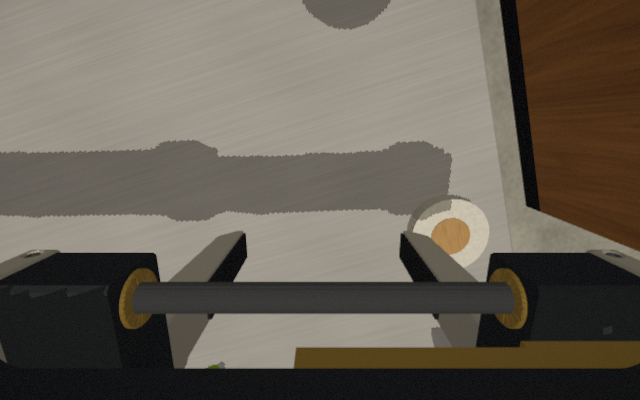

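Candidates: the grey weight is at scene (364,230) and side (274,193), the turquoise look-alike at scene (328,224) and side (303,200), and the black ferrule at scene (298,279) and side (332,168). I choose the grey one. I'll check it with close crops.

```bash
python3 - <<'E'
import cv2
def c(n,o,x,y,w,h,k):
    i=cv2.imread(f"pics/{n}.png")[y:y+h,x:x+w]
    i=cv2.resize(i,None,fx=k,fy=k,interpolation=cv2.INTER_CUBIC)
    cv2.imwrite(f"pics/{o}.png",i)
c("side0","s_keep",280,215,165,155,4.8 if 0 else 3.8)
c("scene0","c_keep",195,110,140,105,5)
c("side0","s_w",255,150,100,70,8)
c("scene0","c_w",285,200,100,70,8)
E
```

```text
(no output)
```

View pics/s_keep.png

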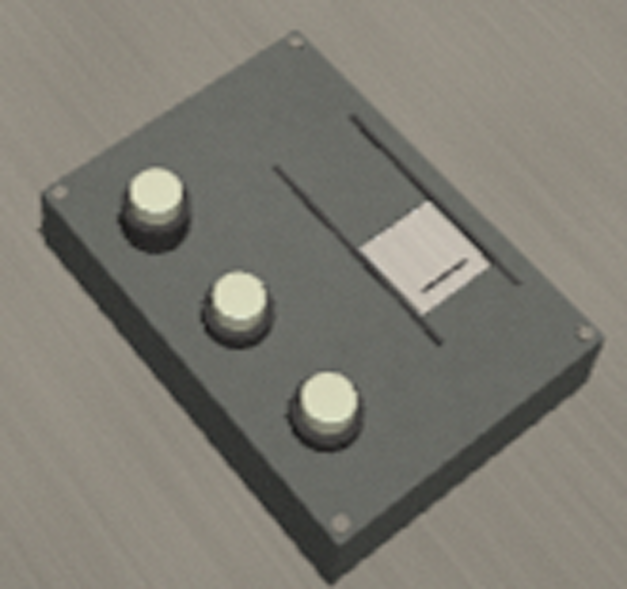

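View pics/c_keep.png

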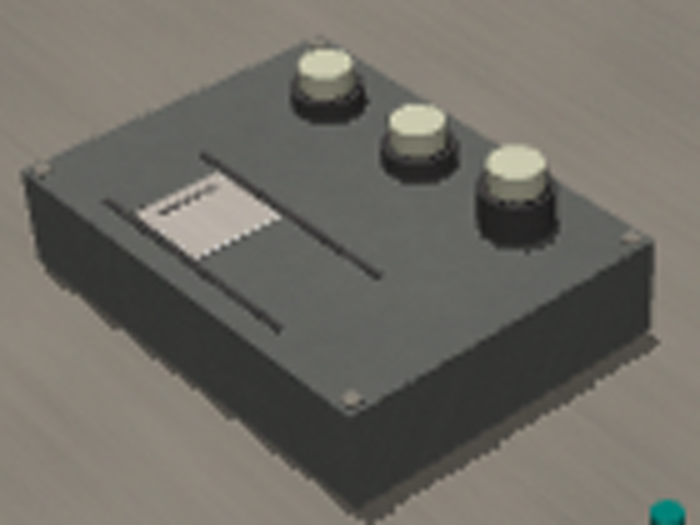

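View pics/s_w.png

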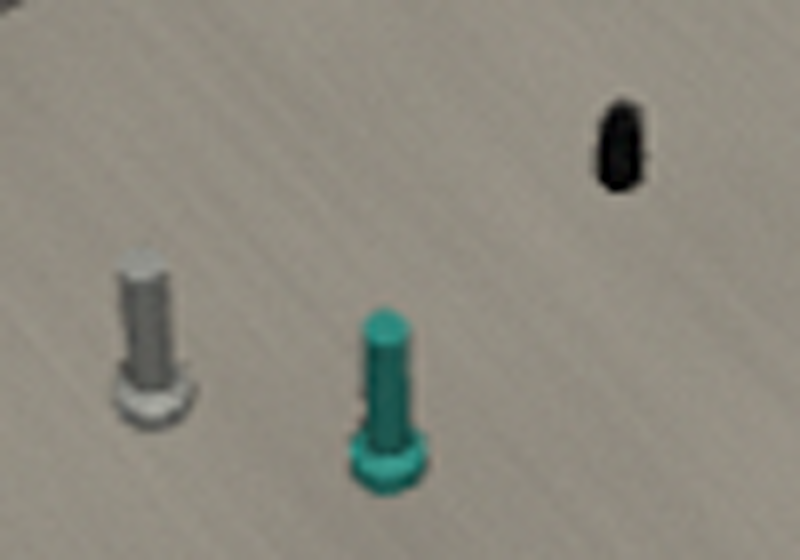

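View pics/c_w.png

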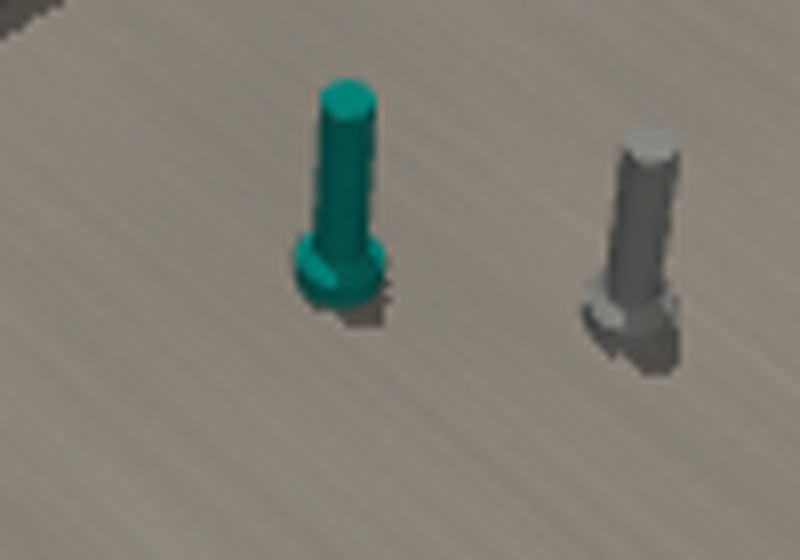

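```bash
cat > h.py <<'E'
import numpy as np, cv2
from scipy.spatial.transform import Rotation as R
from scipy.optimize import least_squares
def P(c):
    Rc=R.from_euler('xyz',c['orientation'],degrees=True).as_matrix()@np.diag([1,-1,-1])
    return c['K']@np.c_[Rc.T,-Rc.T@c['eye']]
def tri(c1,p1,c2,p2):
    P1,P2=P(c1),P(c2)
    X=cv2.triangulatePoints(P1,P2,np.array(p1,float).reshape(2,1),np.array(p2,float).reshape(2,1)); X=(X[:3]/X[3]).ravel()
    e=[np.round((lambda q:q[:2]/q[2])(Q@np.r_[X,1])-p,1) for Q,p in((P1,p1),(P2,p2))]
    return X,e
def onz(c,p,z):
    Q=P(c); A=Q[:,[0,1]]; 
    H=np.c_[Q[:,0],Q[:,1],Q[:,2]*z+Q[:,3]]; v=np.linalg.solve(H,np.r_[p,1]); return v[:2]/v[2]
def proj(c,X): q=P(c)@np.r_[X,1]; return q[:2]/q[2]
E
python3 - <<'E'
from station import manip
from h import *
cs,cc=manip.calibration("side"),manip.calibration("scene")
def u(x0,y0,k,p): return np.array([(p[0]+.5)/k-.5+x0,(p[1]+.5)/k-.5+y0])
ks=lambda p:u(280,215,3.8,p); kc=lambda p:u(195,110,5,p); ws=lambda p:u(255,150,8,p); wc=lambda p:u(285,200,8,p)
S={'keyA':((156,188),(515,162)),'keyB':((240,298),(417,119)),'keyC':((329,398),(326,65)),
'sc1':((296,40),(352,400)),'sc2':((60,190),(632,237)),'sc3':((585,333),(42,170)),'sc4':((341,523),(320,42)),'shut':((425.5,256),(209.5,215))}
for n,(a,b) in S.items():
    X,e=tri(cs,ks(a),cc,kc(b)); print(n,X.round(4),e, onz(cs,ks(a),.05).round(4),onz(cc,kc(b),.05).round(4))
for n,(a,b) in {'wtop':((143,265),(650,147)),'whead':((153,395),(635,300)),'ttop':((386,328),(348,101)),'fer':((620,147),None)}.items():
    if b is None: print(n,onz(cs,ws(a),.014)); continue
    X,e=tri(cs,ws(a),cc,wc(b)); print(n,X.round(4),e)
E
```

```text
keyA [ 0.4975 -0.018   0.0829] [array([0., 0.]), array([ 0., -0.])] [ 0.5097 -0.0017] [ 0.4665 -0.0548]
keyB [ 0.4986 -0.0846  0.072 ] [array([-0.1, -0. ]), array([-0.2,  0. ])] [ 0.5069 -0.0759] [ 0.478  -0.1112]
keyC [ 0.5014 -0.1483  0.0711] [array([-0.2,  0. ]), array([-0.2, -0. ])] [ 0.5095 -0.1416] [ 0.4817 -0.1763]
sc1 [0.6242 0.0298 0.052 ] [array([-0.3,  0. ]), array([-0.4, -0. ])] [0.6257 0.0306] [0.6223 0.0283]
sc2 [0.4682 0.0241 0.0525] [array([-0.1, -0. ]), array([-0.2,  0. ])] [0.4692 0.0252] [0.4654 0.0218]
sc3 [ 0.6311 -0.1867  0.0512] [array([-0.,  0.]), array([-0., -0.])] [ 0.6317 -0.1864] [ 0.6302 -0.1883]
sc4 [ 0.4744 -0.1921  0.0526] [array([-0.4,  0. ]), array([-0.4, -0. ])] [ 0.4759 -0.1918] [ 0.4713 -0.195 ]
shut [ 0.5951 -0.1103  0.0512] [array([-0.3,  0. ]), array([-0.4, -0. ])] [ 0.5963 -0.1102] [ 0.5936 -0.1111]
wtop [0.5399 0.2204 0.0598] [array([0., 0.]), array([ 0., -0.])]
whead [0.538  0.2193 0.0067] [array([-0.3, -0.1]), array([-0.5,  0.1])]
ttop [0.5811 0.1643 0.06  ] [array([-0., -0.]), array([-0.1,  0. ])]
fer [0.69814851 0.21488384]
```

```bash
cat >> h.py <<'E'
def plan(manip,target,jawdeg=None):
    """shift in tool axes mm from measured pose; jawdeg: desired world angle of tool y (mod 180), rotation is about tool x"""
    s=manip.get_state(); M=R.from_euler('xyz',s['ee_rot'],degrees=True).as_matrix()
    d=(np.array(target)-s['tcp_pos'])*1000
    yw=np.degrees(np.arctan2(M[1,1],M[0,1]))
    print('t',round(s['time_s'],2),'tcp',s['tcp_pos'].round(4),'F',s['ft_force'].round(2),'w',round(s['gripper_width'],4),'toolx',M[:,0].round(3),'jaw yaw',yw.round(2))
    print('world d',d.round(1),'tool d',(M.T@d).round(1))
    # tilt correction + yaw
    if jawdeg is not None:
        a=(jawdeg-yw+90)%180-90; th=np.radians(yw+a)
        y=np.array([np.cos(th),np.sin(th),0]); x=np.array([0,0,-1.]); D=np.c_[x,y,np.cross(x,y)]
        print('rotvec tool deg',np.degrees(R.from_matrix(M.T@D).as_rotvec()).round(2)); print('shift after rot',(D.T@d).round(1))
E
python3 - <<'E'
from station import manip
from h import *
c=manip.calibration("side")
print('grip ends',onz(c,(198,176),.016),onz(c,(286,128),.01))
plan(manip,[.4975,-.018,.15],90)
E
```

```text
grip ends [0.42832046 0.36920908] [0.68618306 0.39516523]
t 0.15 tcp [0.1862 0.6222 0.2348] F [-0.2  -0.17 -0.27] w 0.093 toolx [-0.001 -0.002 -1.   ] jaw yaw 73.34
world d [ 311.3 -640.2  -84.8] tool d [  85.8 -523.9  481.7]
rotvec tool deg [-1.666e+01 -1.000e-02  1.100e-01]
shift after rot [  84.8 -640.2  311.3]
```

Emit:
carry_out([
  [-1,[0,0,0],[-9.3,0,0]],
  [-1,[0,0,0],[-9.2,0,0]],
  [-1,[0,-30,14],[0,0,0]],
  [-1,[0,-54,24],[0,0,0]],
  [-1,[0,-54,24],[0,0,0]],
  [-1,[0,-54,24],[0,0,0]],
  [-1,[0,-54,24],[0,0,0]],
  [-1,[0,-54,24],[0,0,0]],
  [-1,[0,-54,24],[0,0,0]],
  [-1,[0,-54,24],[0,0,0]],
  [-1,[0,-54,24],[0,0,0]],
  [-1,[0,-54,24],[0,0,0]],
], force=15)

```text
time_s: 1.65
tcp_pos: [0.4334, 0.1126, 0.2358]
ee_rot: [25.9, 90.0, 27.8]
ft_force: [0.5, 0.3, -0.6]
gripper_width: 0.0007
```

```bash
python3 -c "
from station import manip
from h import *
plan(manip,[.4975,-.018,.12],91.8)"
```

```text
t 1.65 tcp [0.4334 0.1126 0.2358] F [ 0.53  0.35 -0.63] w 0.0007 toolx [ 0.  0. -1.] jaw yaw 91.85
world d [  64.1 -130.6 -115.8] tool d [ 115.8 -132.6   59.8]
rotvec tool deg [ 0.05  0.02 -0.01]
shift after rot [ 115.8 -132.6   60. ]
```

Emit:
carry_out([
  [-1,[0,-44,20],[0,0,0]],
  [-1,[20,-44,20],[0,0,0]],
  [-1,[40,-44,20],[0,0,0]],
  [-1,[40,0,0],[0,0,0]],
  [-1,[0,0,0],[0,0,0]],
  [-1,[0,0,0],[0,0,0]],
])

```text
time_s: 2.4
tcp_pos: [0.4975, -0.0147, 0.1368]
ee_rot: [14.7, 89.9, 16.6]
ft_force: [-0.1, 1.0, 0.4]
gripper_width: 0.0004
```

```bash
python3 -c "
from station import manip
from h import *
plan(manip,[.4975,-.018,.105],91.8)
for n in ['wrist','side','scene']: cv2.imwrite('pics/%s1.png'%n,manip.snapshot(n)[:,:,::-1])
"
```

```text
t 2.4 tcp [ 0.4975 -0.0147  0.1368] F [-0.08  1.    0.36] w 0.0004 toolx [ 0.001  0.    -1.   ] jaw yaw 91.92
world d [ -0.   -3.3 -31.8] tool d [31.8 -3.3 -0.2]
rotvec tool deg [ 0.12  0.08 -0.02]
shift after rot [31.8 -3.3 -0.1]
```

View pics/wrist1.png

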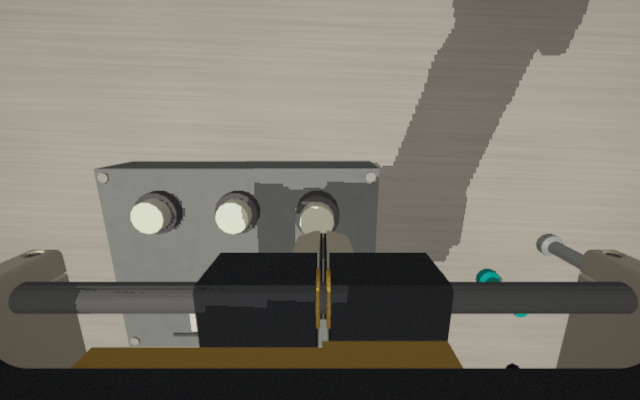

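```bash
python3 -c "
from station import manip
from h import *
c=manip.calibration('wrist')
for p,z in [((316,217),.083),((233,216),.072),((152,216),.071)]: print(onz(c,p,z))
for p in [(103,178),(371,178)]: print('screw',onz(c,p,.05))
for X in [(.4975,-.018,.083),(.4986,-.0846,.072)]: print(proj(c,X))
"
```

```text
[ 0.49171068 -0.0194617 ]
[ 0.49656827 -0.08308253]
[ 0.49896423 -0.14561034]
screw [ 0.47479598 -0.19428393]
screw [0.46755459 0.02395934]
[317.7825679  224.60244242]
[231.13740063 218.46403197]
```

Emit:
carry_out([
  [-1,[15,-3,-1],[0,0,0]],
  [-1,[12,0,0],[0,0,0]],
  [-1,[4,0,0],[0,0,0]],
  [-1,[0,0,0],[0,0,0]],
  [-1,[0,0,0],[0,0,0]],
])

```text
time_s: 3.18
tcp_pos: [0.4964, -0.0184, 0.1052]
ee_rot: [-3.3, 90.0, -1.4]
ft_force: [-0.1, 1.2, -0.8]
gripper_width: 0.0009
```

Emit:
carry_out([
  [-1,[1,0,0],[0,0,0]],
  [-1,[1,0,0],[0,0,0]],
  [-1,[0,0,0],[0,0,0]],
])

```text
time_s: 3.55
tcp_pos: [0.496, -0.0185, 0.1028]
ee_rot: [-166.3, 90.0, -164.4]
ft_force: [0.5, 0.1, -1.0]
gripper_width: 0.0008
```

Emit:
carry_out([
  [-1,[1,0,0],[0,0,0]],
  [-1,[0.5,0,0],[0,0,0]],
  [-1,[0,0,0],[0,0,0]],
])

```text
time_s: 3.92
tcp_pos: [0.496, -0.0185, 0.1012]
ee_rot: [-177.7, 90.0, -175.8]
ft_force: [-0.1, -0.1, 0.2]
gripper_width: 0.0001
```

Emit:
carry_out([
  [-1,[1,0,0],[0,0,0]],
  [-1,[0.5,0,0],[0,0,0]],
  [-1,[0,0,0],[0,0,0]],
])

```text
time_s: 4.3
tcp_pos: [0.496, -0.0185, 0.0998]
ee_rot: [-165.0, 90.0, -163.2]
ft_force: [-0.0, -1.0, -0.2]
gripper_width: 0.0006
```

Emit:
carry_out([
  [-1,[0.5,0,0],[0,0,0]],
  [-1,[0.5,0,0],[0,0,0]],
  [-1,[0,0,0],[0,0,0]],
])

```text
time_s: 4.68
tcp_pos: [0.496, -0.0185, 0.0989]
ee_rot: [-34.5, 90.0, -32.6]
ft_force: [-0.1, -0.2, 1.3]
gripper_width: 0.0003
```

Emit:
carry_out([
  [-1,[0.5,0,0],[0,0,0]],
  [-1,[0.5,0,0],[0,0,0]],
  [-1,[0,0,0],[0,0,0]],
])

```text
time_s: 5.05
tcp_pos: [0.496, -0.0185, 0.0978]
ee_rot: [-140.2, 90.0, -138.3]
ft_force: [-0.6, -0.1, 2.2]
gripper_width: 0.0004
```

Emit:
carry_out([
  [-1,[0.5,0,0],[0,0,0]],
  [-1,[0,0,0],[0,0,0]],
])

```text
time_s: 5.3
tcp_pos: [0.496, -0.0185, 0.0973]
ee_rot: [-101.8, 90.0, -100.0]
ft_force: [-0.9, -0.2, 1.1]
gripper_width: 0.0004
```

Emit:
carry_out([
  [-1,[0.5,0,0],[0,0,0]],
  [-1,[0,0,0],[0,0,0]],
])

```text
time_s: 5.55
tcp_pos: [0.496, -0.0185, 0.0968]
ee_rot: [-41.5, 90.0, -39.7]
ft_force: [0.2, 0.2, 1.8]
gripper_width: 0.0006
```

Emit:
carry_out([
  [-1,[0.5,0,0],[0,0,0]],
  [-1,[0,0,0],[0,0,0]],
])

```text
time_s: 5.8
tcp_pos: [0.496, -0.0185, 0.0963]
ee_rot: [-118.3, 90.0, -116.4]
ft_force: [-0.4, -0.1, 2.4]
gripper_width: 0.0005
```

Emit:
carry_out([
  [-1,[0.5,0,0],[0,0,0]],
  [-1,[0,0,0],[0,0,0]],
])

```text
time_s: 6.05
tcp_pos: [0.4961, -0.0185, 0.0958]
ee_rot: [-60.1, 90.0, -58.2]
ft_force: [-0.7, 0.3, 3.0]
gripper_width: 0.0007
```

Emit:
carry_out([
  [-1,[0.5,0,0],[0,0,0]],
  [-1,[0,0,0],[0,0,0]],
])

```text
time_s: 6.3
tcp_pos: [0.496, -0.0185, 0.0956]
ee_rot: [-24.7, 90.0, -22.8]
ft_force: [-0.1, 0.6, 5.7]
gripper_width: 0.0007
```

```bash
python3 -c "
from station import manip
from h import *
plan(manip,[.4980,-.0845,.094],91.8)
cv2.imwrite('pics/side2.png',cv2.resize(manip.snapshot('side')[200:370,280:450,::-1],None,fx=3,fy=3))
"
```

```text
t 6.3 tcp [ 0.496  -0.0185  0.0956] F [-0.11  0.59  5.68] w 0.0007 toolx [ 0. -0. -1.] jaw yaw 91.84
world d [  2.  -66.   -1.6] tool d [  1.6 -66.   -0.2]
rotvec tool deg [0.04 0.   0.  ]
shift after rot [  1.6 -66.   -0.1]
```

View pics/side2.png

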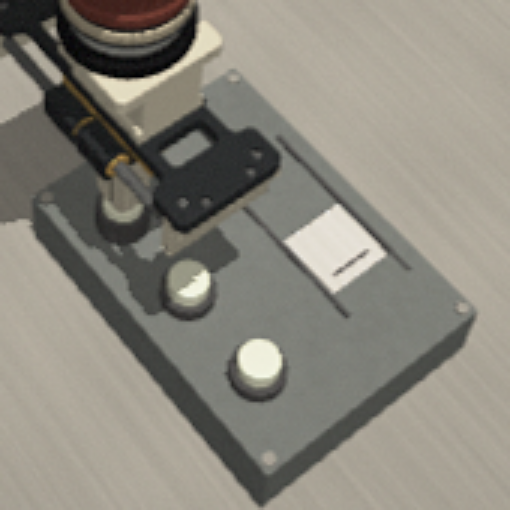

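Emit:
carry_out([
  [-1,[-12,0,0],[0,0,0]],
  [-1,[0,-30,0],[0,0,0]],
  [-1,[0,-36,0],[0,0,0]],
  [-1,[6,0,0],[0,0,0]],
  [-1,[5,0,0],[0,0,0]],
  [-1,[1,0,0],[0,0,0]],
  [-1,[0,0,0],[0,0,0]],
])

```text
time_s: 7.22
tcp_pos: [0.4981, -0.0833, 0.0952]
ee_rot: [130.3, 90.0, 132.3]
ft_force: [-0.2, 1.1, 0.6]
gripper_width: 0.0002
```

Emit:
carry_out([
  [-1,[0,0,0],[0,0,0]],
])

```text
time_s: 7.35
tcp_pos: [0.4982, -0.0839, 0.0954]
ee_rot: [46.8, 90.0, 48.7]
ft_force: [0.2, 0.2, 0.7]
gripper_width: 0.0004
```

Emit:
carry_out([
  [-1,[2,0,0],[0,0,0]],
  [-1,[2,0,0],[0,0,0]],
  [-1,[1,0,0],[0,0,0]],
  [-1,[0,0,0],[0,0,0]],
])

```text
time_s: 7.85
tcp_pos: [0.4981, -0.0845, 0.0902]
ee_rot: [-175.7, 90.0, -173.8]
ft_force: [-0.1, -0.1, -0.4]
gripper_width: 0.0004
```

Emit:
carry_out([
  [-1,[0.5,0,0],[0,0,0]],
  [-1,[0.5,0,0],[0,0,0]],
  [-1,[0,0,0],[0,0,0]],
])

```text
time_s: 8.22
tcp_pos: [0.4982, -0.0846, 0.0894]
ee_rot: [-39.2, 90.0, -37.3]
ft_force: [0.0, 0.1, 1.7]
gripper_width: 0.0007
```

Emit:
carry_out([
  [-1,[0.5,0,0],[0,0,0]],
  [-1,[0.5,0,0],[0,0,0]],
  [-1,[0,0,0],[0,0,0]],
])

```text
time_s: 8.6
tcp_pos: [0.4982, -0.0845, 0.0885]
ee_rot: [-41.3, 90.0, -39.4]
ft_force: [-1.1, 0.5, 3.6]
gripper_width: 0.0005
```

Emit:
carry_out([
  [-1,[0.5,0,0],[0,0,0]],
  [-1,[0.5,0,0],[0,0,0]],
  [-1,[0,0,0],[0,0,0]],
])

```text
time_s: 8.98
tcp_pos: [0.4982, -0.0845, 0.0875]
ee_rot: [-25.1, 90.0, -23.3]
ft_force: [-1.0, 0.3, 4.9]
gripper_width: 0.0001
```

This key stiffens faster (about 2 N/mm), so it looks like the good one.

Emit:
carry_out([
  [-1,[0.5,0,0],[0,0,0]],
  [-1,[0,0,0],[0,0,0]],
])

```text
time_s: 9.22
tcp_pos: [0.4982, -0.0845, 0.0867]
ee_rot: [-27.8, 90.0, -26.0]
ft_force: [0.8, 0.0, 0.6]
gripper_width: 0.0002
```

Emit:
carry_out([
  [-1,[0.5,0,0],[0,0,0]],
  [-1,[0,0,0],[0,0,0]],
])

```text
time_s: 9.48
tcp_pos: [0.4982, -0.0845, 0.0862]
ee_rot: [-143.4, 90.0, -141.6]
ft_force: [0.1, -0.8, 1.4]
gripper_width: 0.0005
```

It snapped: the force fell from about 5–6 N to about 0. I'll lift and look.

Emit:
carry_out([
  [-1,[-20,0,0],[0,0,0]],
  [-1,[-50,0,0],[0,0,0]],
  [-0.1,[-20,50,0],[0,0,0]],
  [-0.1,[0,60,5],[0,0,0]],
  [-0.1,[0,60,10],[0,0,0]],
  [-0.1,[0,60,10],[0,0,0]],
  [-0.1,[0,40,5],[0,0,0]],
  [-0.1,[0,0,0],[0,0,0]],
  [-0.1,[0,0,0],[0,0,0]],
])

```text
time_s: 10.6
tcp_pos: [0.5191, 0.185, 0.1758]
ee_rot: [-124.8, 89.9, -123.0]
ft_force: [0.3, -0.4, -0.2]
gripper_width: 0.042
```

```bash
python3 -c "
from station import manip
from h import *
plan(manip,[.539,.220,.043],91.8)
c=manip.calibration('wrist');print(proj(c,(.539,.22,.06)))
cv2.imwrite('pics/side3.png',cv2.resize(manip.snapshot('side')[130:370,200:450,::-1],None,fx=2.4,fy=2.4,interpolation=cv2.INTER_CUBIC))
cv2.imwrite('pics/wrist3.png',manip.snapshot('wrist')[:,:,::-1])
"
```

```text
t 10.6 tcp [0.5191 0.185  0.1758] F [ 0.33 -0.38 -0.19] w 0.042 toolx [-0.001 -0.002 -1.   ] jaw yaw 91.79
world d [  19.9   35.  -132.8] tool d [132.7  34.6  21.1]
rotvec tool deg [-0.01 -0.07  0.1 ]
shift after rot [132.8  34.4  20.9]
[358.72685962 225.12589171]
```

View pics/side3.png

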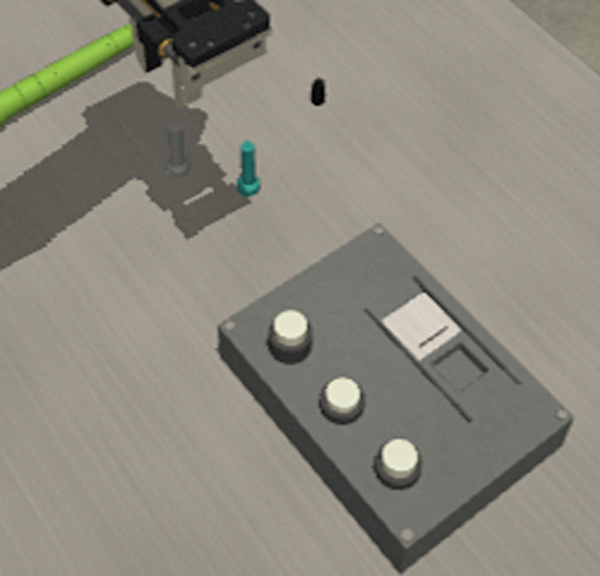

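View pics/wrist3.png

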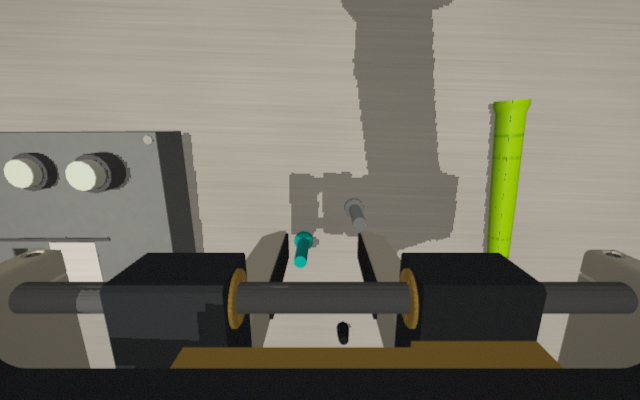

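The shutter is open with the well exposed at side (391,283), and the middle cap stays down. The grey weight's top is at wrist (359,225), exactly as predicted. Moving over it, then down.

Emit:
carry_out([
  [-0.1,[0,34,21],[0,0,0]],
  [-0.1,[20,0,0],[0,0,0]],
  [-0.1,[0,0,0],[0,0,0]],
  [-0.1,[0,0,0],[0,0,0]],
])

```text
time_s: 11.2
tcp_pos: [0.5397, 0.2194, 0.1567]
ee_rot: [-71.2, 90.0, -69.5]
ft_force: [1.1, 0.4, 0.3]
gripper_width: 0.0424
```

```bash
python3 -c "
from station import manip
from h import *
plan(manip,[.5395,.220,.043],91.8)
c=manip.calibration('wrist');print(proj(c,(.5395,.22,.06)))
cv2.imwrite('pics/wrist4.png',manip.snapshot('wrist')[:,:,::-1])
"
```

```text
t 11.2 tcp [0.5397 0.2194 0.1567] F [1.11 0.38 0.29] w 0.0424 toolx [ 0.    -0.001 -1.   ] jaw yaw 91.7
world d [  -0.2    0.6 -113.7] tool d [113.7   0.7  -0.2]
rotvec tool deg [-0.1   0.01  0.04]
shift after rot [113.7   0.6  -0.2]
[323.05394939 209.17666417]
```

View pics/wrist4.png

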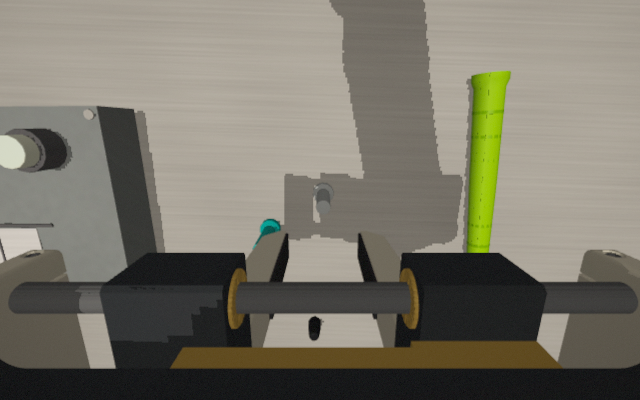

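Emit:
carry_out([
  [-0.1,[40,0,0],[0,0,0]],
  [-0.1,[40,0.5,0],[0,0,0]],
  [-0.1,[24,0,0],[0,0,0]],
  [-0.1,[9,0,0],[0,0,0]],
  [-0.1,[0,0,0],[0,0,0]],
  [-0.1,[0,0,0],[0,0,0]],
])

```text
time_s: 12.0
tcp_pos: [0.5403, 0.2217, 0.0447]
ee_rot: [20.3, 89.8, 22.1]
ft_force: [-0.1, -0.2, 0.9]
gripper_width: 0.0414
```

Emit:
carry_out([
  [-1,[0,0,0],[0,0,0]],
  [-1,[0,0,0],[0,0,0]],
  [-1,[0,0,0],[0,0,0]],
  [-1,[0,0,0],[0,0,0]],
  [-1,[0,0,0],[0,0,0]],
], force=12)

```text
time_s: 12.62
tcp_pos: [0.5394, 0.2215, 0.0434]
ee_rot: [-3.5, 90.0, -1.6]
ft_force: [0.7, -0.2, 2.1]
gripper_width: 0.012
```

```bash
python3 -c "
from station import manip
from h import *
plan(manip,[.595,-.110,.15],91.8)
cv2.imwrite('pics/wrist5.png',manip.snapshot('wrist')[:,:,::-1])
"
```

```text
t 12.62 tcp [0.5394 0.2215 0.0434] F [ 0.65 -0.2   2.12] w 0.012 toolx [ 0. -0. -1.] jaw yaw 91.84
world d [  55.6 -331.5  106.6] tool d [-106.6 -333.1   45. ]
rotvec tool deg [0.04 0.01 0.  ]
shift after rot [-106.6 -333.1   45.2]
```

View pics/wrist5.png

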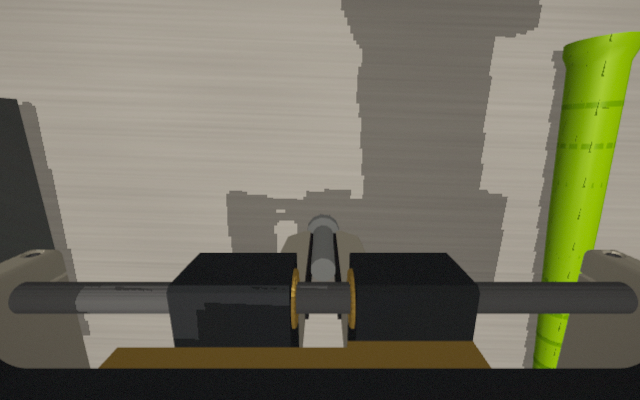

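Emit:
carry_out([
  [-1,[-20,0,0],[0,0,0]],
  [-1,[-45,0,0],[0,0,0]],
  [-1,[-42,-25,3],[0,0,0]],
  [-1,[0,-50,7],[0,0,0]],
  [-1,[0,-50,7],[0,0,0]],
  [-1,[0,-50,7],[0,0,0]],
  [-1,[0,-50,7],[0,0,0]],
  [-1,[0,-50,7],[0,0,0]],
  [-1,[0,-28,7],[0,0,0]],
  [-1,[0,0,0],[0,0,0]],
  [-1,[0,0,0],[0,0,0]],
  [-1,[0,0,0],[0,0,0]],
])

```text
time_s: 14.18
tcp_pos: [0.5938, -0.0773, 0.1502]
ee_rot: [109.8, 89.9, 111.8]
ft_force: [0.5, 0.5, -1.4]
gripper_width: 0.012
```

```bash
python3 -c "
from station import manip
from h import *
plan(manip,[.595,-.110,.10],91.8)
for n in ['side','scene','wrist']:
  c=manip.calibration(n);print(n,proj(c,(.595,-.11,.05)),proj(c,manip.get_state()['tcp_pos']+[0,0,-.0434]))
  cv2.imwrite('pics/%s6.png'%n,manip.snapshot(n)[:,:,::-1])
"
python3 - <<'E'
import cv2
cv2.imwrite('pics/s6c.png',cv2.resize(cv2.imread('pics/side6.png')[210:350,290:450],None,fx=5,fy=4.2 if 0 else 5,interpolation=cv2.INTER_CUBIC)[:600])
cv2.imwrite('pics/c6c.png',cv2.resize(cv2.imread('pics/scene6.png')[100:210,190:335],None,fx=5,fy=5,interpolation=cv2.INTER_CUBIC))
E
```

```text
t 14.18 tcp [ 0.5938 -0.0773  0.1502] F [ 0.48  0.54 -1.36] w 0.012 toolx [-0.001  0.001 -1.   ] jaw yaw 92.04
world d [  1.2 -32.7 -50.2] tool d [ 50.1 -32.8   0. ]
rotvec tool deg [ 0.24 -0.03 -0.09]
shift after rot [ 50.2 -32.7   0.1]
side [391.03635139 282.28056694] [382.7367628  254.07066596]
scene [236.26276565 153.06470443] [242.76258248 137.2114804 ]
wrist [286.03566284 208.25893577] [322.08652799 230.84083105]
```

View pics/s6c.png

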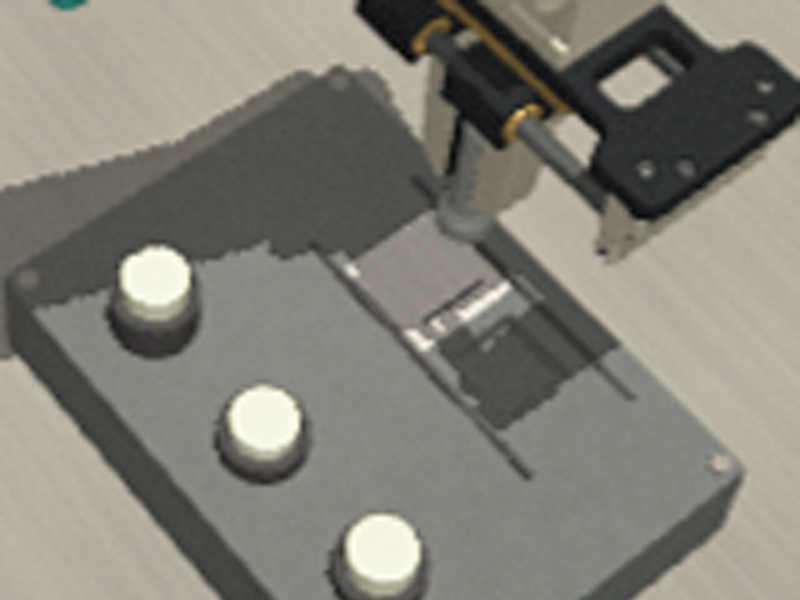

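View pics/c6c.png

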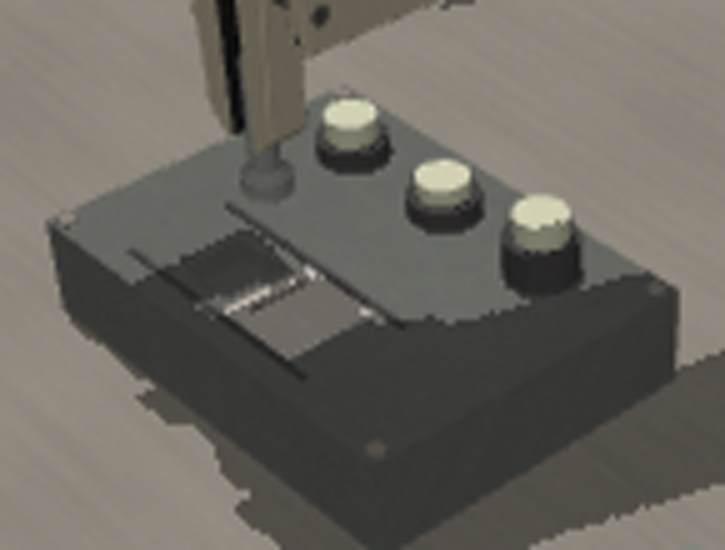

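View pics/wrist6.png

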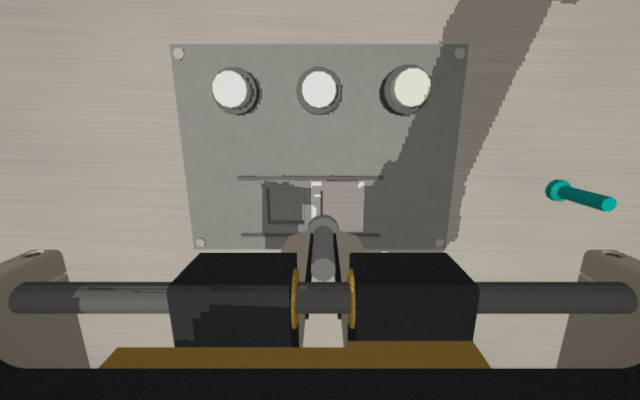

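Emit:
carry_out([
  [-1,[0,-20,0],[0,0,0]],
  [-1,[15,-13,0],[0,0,0]],
  [-1,[20,0,0],[0,0,0]],
  [-1,[7,0,0],[0,0,0]],
  [-1,[0,0,0],[0,0,0]],
  [-1,[0,0,0],[0,0,0]],
  [-1,[0,0,0],[0,0,0]],
])

```text
time_s: 15.2
tcp_pos: [0.5956, -0.1129, 0.109]
ee_rot: [-12.4, 89.9, -10.5]
ft_force: [-0.6, -0.5, 0.4]
gripper_width: 0.0121
```

```bash
python3 -c "
from station import manip
from h import *
plan(manip,[.595,-.110,.0824],91.8)
for n in ['side','scene','wrist']:
  c=manip.calibration(n);print(n,proj(c,(.595,-.11,.05)),proj(c,manip.get_state()['tcp_pos']+[0,0,-.0434]))
  cv2.imwrite('pics/%s7.png'%n,manip.snapshot(n)[:,:,::-1])
"
python3 - <<'E'
import cv2
for n,(x,y) in {'side':(350,240),'scene':(200,115),'wrist':(240,150)}.items():
    cv2.imwrite(f'pics/{n}7c.png',cv2.resize(cv2.imread(f'pics/{n}7.png')[y:y+75,x:x+100],None,fx=8,fy=8,interpolation=cv2.INTER_CUBIC))
E
```

```text
t 15.2 tcp [ 0.5956 -0.1129  0.109 ] F [-0.58 -0.55  0.39] w 0.0121 toolx [ 0.001 -0.    -1.   ] jaw yaw 91.86
world d [ -0.6   2.9 -26.6] tool d [26.6  2.9 -0.5]
rotvec tool deg [0.06 0.08 0.02]
shift after rot [26.6  2.9 -0.5]
side [391.03635139 282.28056694] [393.34397301 279.02349108]
scene [236.26276565 153.06470443] [234.53099212 146.69022274]
wrist [326.06308338 223.08353448] [322.23568406 230.76333247]
```

View pics/side7c.png

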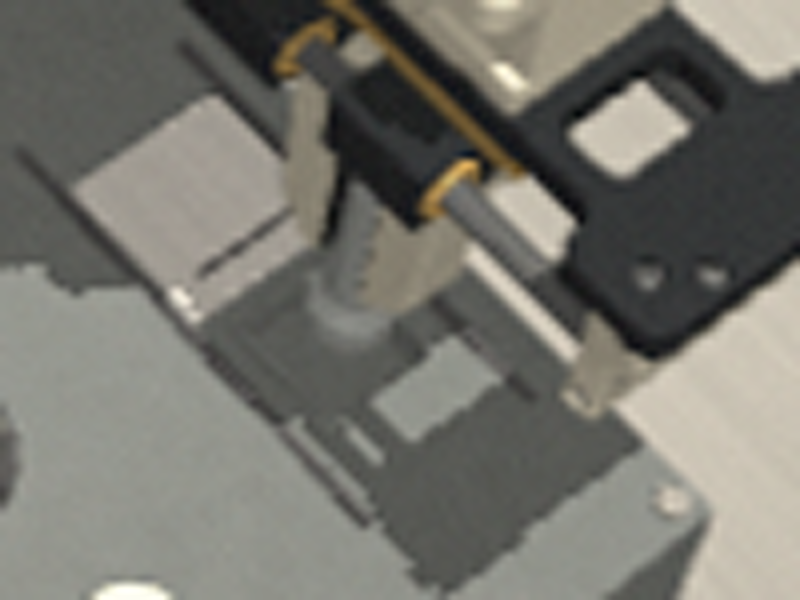

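View pics/scene7c.png

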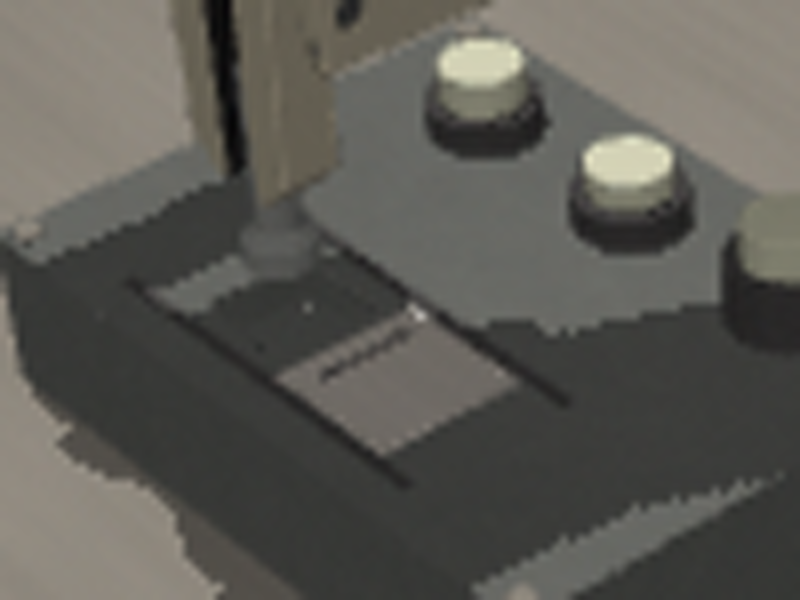

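View pics/wrist7c.png

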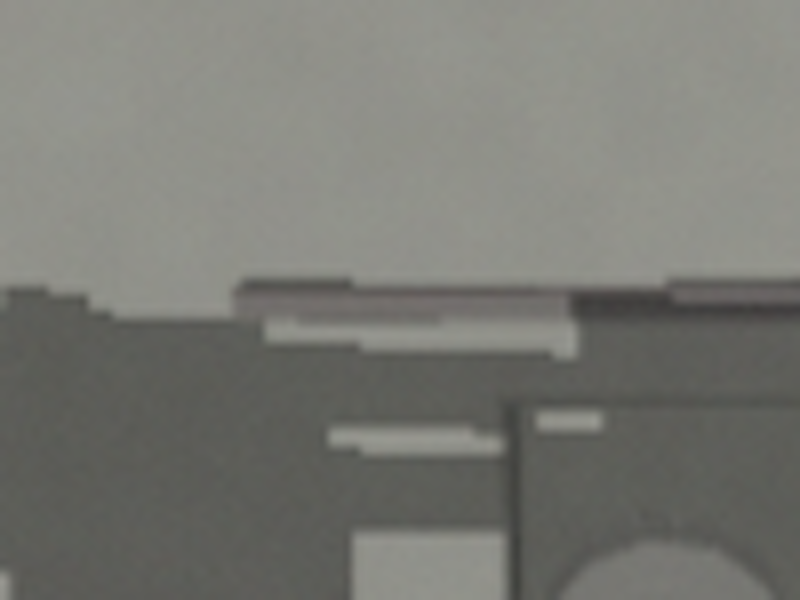

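```bash
python3 - <<'E'
import cv2
i=cv2.imread('pics/wrist7.png')[185:260,280:380]
i=cv2.convertScaleAbs(i,alpha=1.8)
cv2.imwrite('pics/w7d.png',cv2.resize(i,None,fx=8,fy=8,interpolation=cv2.INTER_CUBIC))
E
```

```text
(no output)
```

View pics/w7d.png

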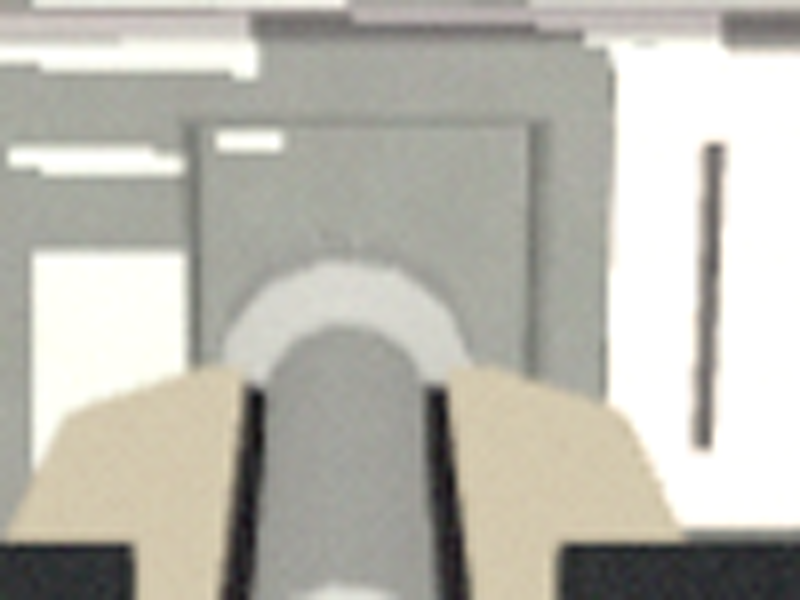

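```bash
python3 - <<'E'
from station import manip
from h import *
c=manip.calibration('wrist')
for p in [(303.5,215),(348,215),(326,200.2)]: print(onz(c,p,.05).round(4))
# head far/near outline: center of head top z=tcp-.0434+.008
t=manip.get_state()['tcp_pos'];print(proj(c,t+[-.011,0,-.0354]),proj(c,t+[0,-.011,-.0354]),proj(c,t+[0,.011,-.0354]))
E
```

```text
[ 0.5891 -0.1269]
[ 0.588 -0.094]
[ 0.5773 -0.1107]
[322.67105803 219.36248161] [305.71315783 234.50217695] [338.5694386  235.49306399]
```

Emit:
carry_out([
  [-1,[0,2.4,-0.7],[0,0,0]],
  [-1,[6,0,0],[0,0,0]],
  [-1,[7,0,0],[0,0,0]],
  [-1,[6,0,0],[0,0,0]],
  [-1,[5,0,0],[0,0,0]],
  [-1,[0,0,0],[0,0,0]],
  [-1,[0,0,0],[0,0,0]],
])

```text
time_s: 16.23
tcp_pos: [0.5945, -0.1106, 0.0844]
ee_rot: [-20.4, 90.0, -18.5]
ft_force: [-0.3, 0.0, -0.7]
gripper_width: 0.0121
```

Emit:
carry_out([
  [-1,[1,0,0],[0,0,0]],
  [-1,[0,0,0],[0,0,0]],
  [-1,[0,0,0],[0,0,0]],
])

```text
time_s: 16.6
tcp_pos: [0.5944, -0.1105, 0.0834]
ee_rot: [-34.6, 90.0, -32.8]
ft_force: [-0.2, 0.1, -1.2]
gripper_width: 0.012
```

Emit:
carry_out([
  [-1,[1,0,0],[0,0,0]],
  [-1,[0,0,0],[0,0,0]],
  [-1,[0,0,0],[0,0,0]],
])

```text
time_s: 16.98
tcp_pos: [0.5943, -0.1105, 0.0823]
ee_rot: [-170.4, 90.0, -168.6]
ft_force: [-0.5, -0.2, -0.7]
gripper_width: 0.0122
```

Emit:
carry_out([
  [-1,[0.5,0,0],[0,0,0]],
  [-1,[0,0,0],[0,0,0]],
  [-1,[0,0,0],[0,0,0]],
])

```text
time_s: 17.35
tcp_pos: [0.5943, -0.1105, 0.0818]
ee_rot: [-102.0, 90.0, -100.1]
ft_force: [0.8, 0.2, -0.6]
gripper_width: 0.012
```

Emit:
carry_out([
  [-1,[0.5,0,0],[0,0,0]],
  [-1,[0,0,0],[0,0,0]],
  [-1,[0,0,0],[0,0,0]],
])

```text
time_s: 17.73
tcp_pos: [0.5944, -0.1105, 0.0815]
ee_rot: [-19.6, 90.0, -17.8]
ft_force: [-0.3, -0.2, 0.5]
gripper_width: 0.012
```

Emit:
carry_out([
  [-1,[0.5,0,0],[0,0,0]],
  [-1,[0,0,0],[0,0,0]],
  [-1,[0,0,0],[0,0,0]],
])

```text
time_s: 18.1
tcp_pos: [0.5945, -0.1106, 0.0814]
ee_rot: [-16.6, 90.0, -14.8]
ft_force: [-0.9, 0.2, 5.3]
gripper_width: 0.012
```

```bash
python3 - <<'E'
from station import manip
import cv2
for n,(x,y) in {'side':(350,240),'scene':(200,115)}.items():
    cv2.imwrite(f'pics/{n}8c.png',cv2.resize(manip.snapshot(n)[y:y+75,x:x+100,::-1],None,fx=8,fy=8,interpolation=cv2.INTER_CUBIC))
E
```

```text
(no output)
```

View pics/side8c.png

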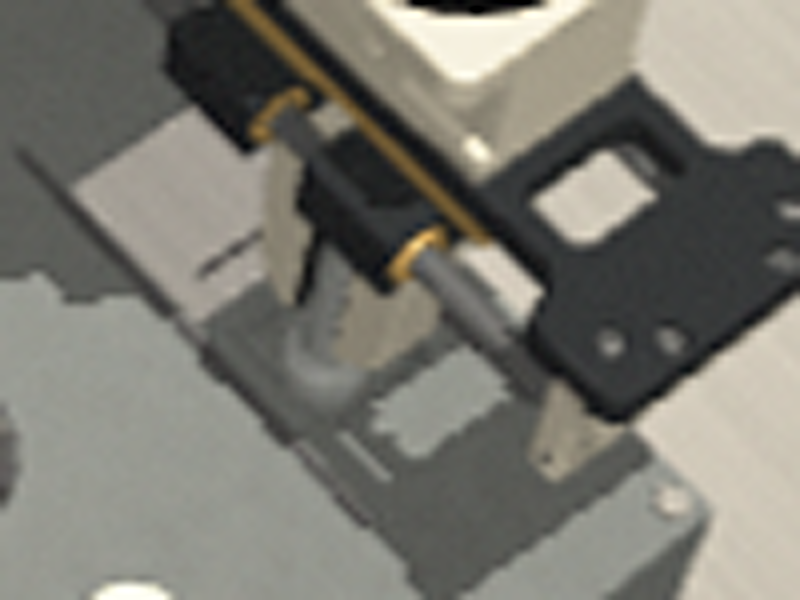

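View pics/scene8c.png

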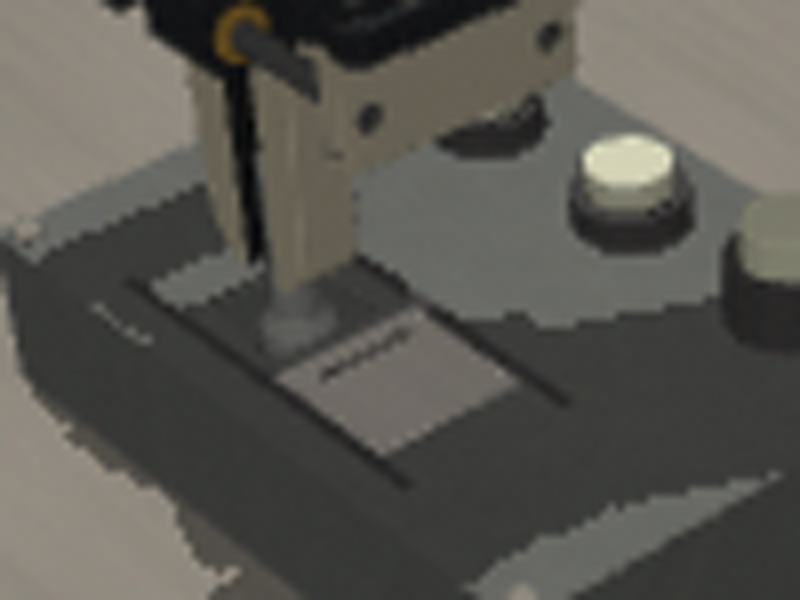

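It touched at TCP z 81.4 mm, exactly the height of the well floor. I'll ease off and release gently.

Emit:
carry_out([
  [-1,[-0.6,0,0],[0,0,0]],
  [-1,[0,0,0],[0,0,0]],
  [-0.6,[0,0,0],[0,0,0]],
  [-0.4,[0,0,0],[0,0,0]],
  [-0.2,[0,0,0],[0,0,0]],
  [-0.2,[0,0,0],[0,0,0]],
  [-0.2,[0,0,0],[0,0,0]],
])

```text
time_s: 19.08
tcp_pos: [0.5943, -0.1105, 0.0814]
ee_rot: [-125.2, 90.0, -123.3]
ft_force: [-0.6, -0.4, 0.6]
gripper_width: 0.0366
```

Emit:
carry_out([
  [-0.2,[-10,0,0],[0,0,0]],
  [-0.2,[-20,0,0],[0,0,0]],
  [-0.2,[-40,0,0],[0,0,0]],
  [-0.2,[-40,0,0],[0,0,0]],
  [-0.2,[0,50,0],[0,0,0]],
  [-0.2,[0,50,0],[0,0,0]],
  [-0.2,[0,50,0],[0,0,0]],
  [-0.2,[0,0,0],[0,0,0]],
  [-0.2,[0,0,0],[0,0,0]],
  [-0.2,[0,0,0],[0,0,0]],
])

```text
time_s: 20.32
tcp_pos: [0.5897, 0.037, 0.1917]
ee_rot: [-79.8, 89.9, -78.1]
ft_force: [0.6, -0.5, -0.0]
gripper_width: 0.0368
```

```bash
python3 - <<'E'
from station import manip
import cv2
from h import *
cs,cc=manip.calibration('side'),manip.calibration('scene')
print('expect top',proj(cs,(.595,-.11,.098)),proj(cc,(.595,-.11,.098)))
a=manip.snapshot('side');b=manip.snapshot('scene')
cv2.imwrite('pics/side9.png',a[:,:,::-1])
for n,i,(x,y) in (('side',a,(350,220)),('scene',b,(190,105))):
    cv2.imwrite(f'pics/{n}9c.png',cv2.resize(i[y:y+100,x:x+100,::-1],None,fx=6,fy=6,interpolation=cv2.INTER_CUBIC))
print(manip.get_state()['ft_force'],manip.get_state()['time_s'])
E
```

```text
expect top [394.35734471 268.94793889] [233.79718589 134.43687193]
[ 0.01003364  0.19840806 -0.99550425] 20.425
```

View pics/side9c.png

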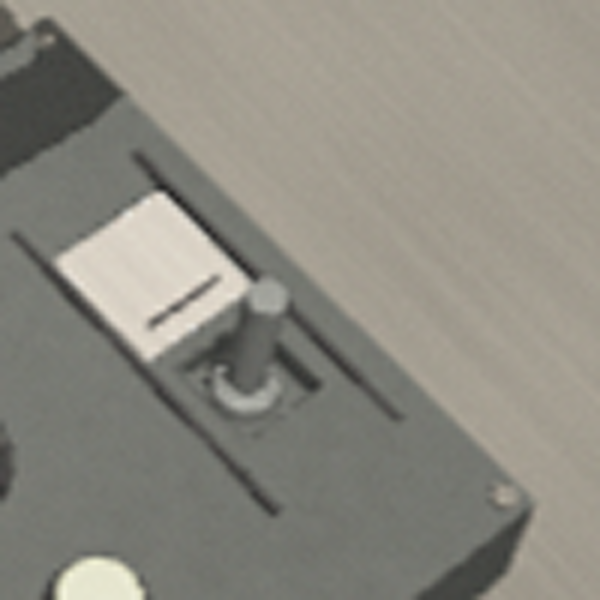

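View pics/scene9c.png

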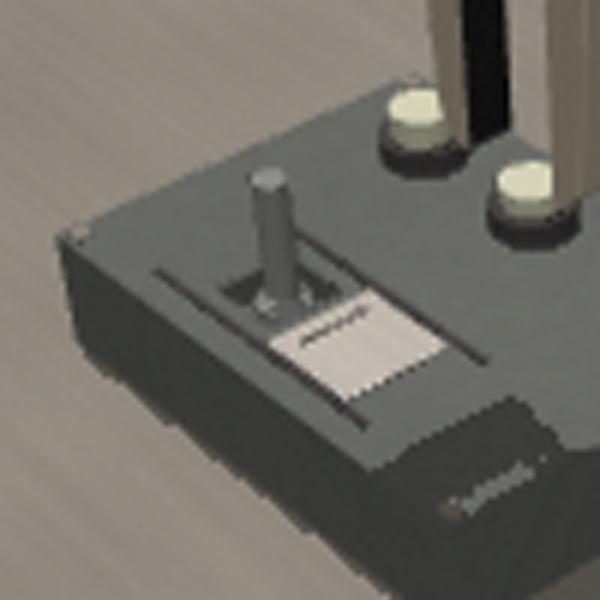

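View pics/side9.png

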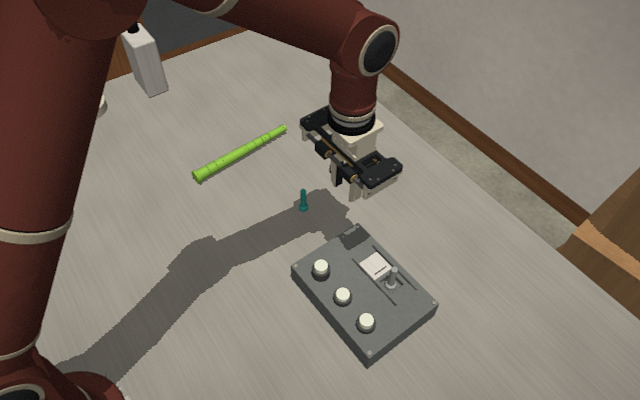

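The weight stands upright in the well, with its top at side (394,269) as predicted. The shutter is open, the grip hasn't moved and the gripper is clear.

```bash
python3 -c "
from station import manip
print(manip.finish_job())"
```

```text
the job is handed in; nothing more can be done
None
```

The zinc weight now stands head down in the open well, released, and I handed the job in at about 20 s. The station reported no verdict.

- **Keys:** The left key was soft: it rose to about 3 N, then went solid after about 4 mm, and the highest force I read was 5.7 N. The middle key was the good one: it stiffened to at least 4.9 N (the last reading before the snap), then gave way to about 0.6 N. Its cap stayed down and the shutter opened. I didn't need to try the right key.
- **Placing:** I lowered the weight until it touched the well floor at the expected height, with at most 5.3 N, then eased off and let go.
- **Last checks:** The pictures show the weight upright, with its top where I predicted to about 1 px. They also show the shutter fully open and the gripper clear, with the grip and the turquoise look-alike in place. In the last picture the arm hid the ferrule. I never reached near it, and it was still in place in the last picture showing it, before I lifted the weight.
- **Small disagreement:** The wrist camera put the well about 1.5 mm nearer the robot than the two fixed cameras did. That was within the roughly 5 mm of clearance around the head, so I placed it between the two.

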